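# Click-tighten the cap of the red fuel can

### The arm

A 6-joint arm with a two-finger parallel gripper is mounted at the origin on a cart in front of the work surface, level with it; the furniture and walls round the work are solid. World frame = base frame: x ahead of the robot, y to its left, z up, the work surface at z = 0. Lengths are in m, angles in degrees, forces in N, time in s.
With the tool pointing down it reaches from about 0.4 to 0.825 m from the base axis. Payload 7 kg.
Tool frame: the origin (TCP) lies at the very end of the fingers, on their centre line; the grasp point (between the pads) lies 19 mm behind it; z points along the fingers, y is the line along which they close (so a half turn about z gives the same grasp; the last joint's range is limited). The gripper opens to 88 mm and grips with 3 to 60 N. Pads are 19 mm wide; open, the fingers measure 130 mm over their backs; the gripper's body (78 mm by 193 mm) begins 47 mm behind the grasp point.
Start: joints at [85.892, 20.546, 0.682, 0, -70.136, -16.507], TCP at [0.238, 0.632, 0.227] pointing down, gripper open.
Joint ranges: [-176.03, 176.03], [-82.01, 121.73], [-58.28, 71.71], [-173.87, 95.51], [-174.79, -0.11], [-173.66, 173.66]. Speed limits (degrees/s): [136.94, 136.94, 172.46, 180, 180, 180].

### API

Orientations are given as [roll, pitch, yaw] about the fixed x, y, z axes, in that order (R = Rz(yaw) Ry(pitch) Rx(roll)).
In Python, from plant import get_state, capture, close_job, regions_of gives the robot as it stands.
- The arm moves only by the tool jog_arm, never from a script. Its argument "moves" is a list of rows, each a list of 3 entries, a list of its own where there are three numbers: the shift along the tool's x, y, z in cm, then the turn about the tool's z in degrees, then the finger opening in cm, from 0 to 8.76. A call has 1 to 12 rows; each row shifts and turns the commanded pose from where the row before left it, along the tool's axes as they then stand; what a row does not reach is not made up. A row lasts 1/8 s, in which the tool goes at most 62.5 mm and 10.7 degrees, less where a joint would pass 70% of its speed; a pose out of reach is approached as far as the arm can. A call is refused whole if a number of a shift passes 6.25 or a number of a turn 10.7, either way. A call with a gripper value outside its range is refused whole. The fingers move at their own pace and stop on an object; "newtons" is the grip in N (left out, the last holds). Time passes only in rows, so rows that do not move let the fingers close. It gives the time, the measured TCP pose, the force, the opening and the grip force at its end, in the units of the state.
- get_state(): the state, without advancing time (a new reading comes with each control period).
- capture(name): name is "scene" or "top" or "wrist"; returns a dict with "pixels" (480x640x3 uint8, blue, green, red), "mtx" (3x3 intrinsics, pixels), "k1" (the pictures are not rectified: a ray, as slopes to the right and down, at radius r is drawn at 1 + k1 r^2 times it, then the intrinsics apply), "world_from_camera" (4x4, takes a point from camera to world coordinates); the wrist camera has in their place "hand_eye" (4x4, takes a point from camera to tool coordinates, whose origin is the TCP and whose axes are the flange's). Camera axes: x right, y down, z forward; pixel columns grow to the right and rows downward; lengths in m; the calibration is good to about 2 mm. A picture is of the moment at which its call begins: read the wrist's pose just before it. There is no depth.
- close_job(): hands the job in; it is judged then, once.
Trained networks look in a picture, given as the dict that the camera call returned (one of the last four; its "shot" number tells which), for a name from the list of things; names that differ only in an ending like _2 or _b are one class to them, and where a whole thing is asked for, a point or a joint stands for the part that bears it (a point fixed in the world has none). Each returns a list of dicts, best first, with "confidence" (0 to 1); they miss things now and then, are a little off and sometimes report something else, mostly with a low value. They report only what shows in the picture. A call takes as long as a camera call. They do not tell look-alikes from the thing itself.
- regions_of(picture, thing): "pixels" (480x640 bool, what is visible of it) and "pixel" ([column, row] in pixels, amid what is visible of it).
The state is a dict: "time_s": time; "joints": joint angles; "qd": joint speeds; "joint_torque": joint torques, N m; "tcp_pos": TCP position; "eef_rot": TCP orientation; "contact_force": force on the tool from outside, world axes, zero at the start; "moment": the same for the moment, N m; "gripper_width": finger opening in m; "gripper_force": force on a finger pad.
Only numpy, scipy, OpenCV 4.12 (cv2) and the standard library are available. Lean on these libraries where they do the work, as an engineer would, in place of code of your own. Each camera call takes 0.05 s, during which the arm holds its last target. There are 200 camera calls.

### The job

Tighten the cap of the red fuel can: turn it clockwise until it is fully home and its ratchet clicks and slips at least once, then let go and leave it tight. Leave the green can's cap as it is.

Things in the scene. Friction and masses are not known exactly. Their poses are not given: they have to be found in the camera images.
- red_cap_grip (a point): Black cap of the red can, at its grip: on the vertical turning axis, inside the wing, 24 mm above the cap's disc (60 mm across, its top 159 mm above the bench), 11 mm below the wing's top. The wing is a bar across the disc, 52 mm long, 16 thick, 35 high, all else lies below the disc's top. x runs along the wing (pinch it along y), z up; turns with the wing. It does not rise or sink as it turns.
- red_cap_thread (a joint): How far the red cap is screwed on, rad: grows as it is turned clockwise seen from above; 1.2 is fully home at its stop. Starts 0.45 to 0.75 rad short of home. Turns with a light drag of about 0.1 N m and stays where it is left; turning the wing anticlockwise unscrews it.
- red_cap_ratchet (a joint): How far the red cap's outer shell (with the wing) has slipped clockwise on the inner cap, rad. 0 at the start and while the thread still turns; once that is home, about 0.3 N m makes the ratchet click over and the wing turns on. A click every 0.39 rad, the first tooth is passed at 0.2 rad; it can click on without end or harm.
- green_cap_end (a point): White-striped end of the wing on the green can's cap, 22 mm from its axis, 24 mm above its disc; x points outward along the wing. The red and green cans are alike but for colour: 106 x 158 mm, 132 high without the cap, a low carrying handle beside it, held fast in a dark steel pan bolted to the bench; one stands left, one right, either way round.
Mind the look-alikes: they are no part of the job. There is more than one size of the part that bears red_cap_grip; the job needs the larger.

How it is judged (in metres and radians):
At the end, for the whole second after the job is handed in: The red cap's thread is home (within 10 degrees, 0.175 rad, of its stop at 1.2), its ratchet has slipped past at least the first tooth (more than 0.25 rad), and the end of the green cap's wing is within 8 mm of where it was (value of joint red_cap_thread above 1.025 rad and value of joint red_cap_ratchet above 0.25 rad and distance of green_cap_end from where it was at the start of the episode below 0.008 m); the robot touches nothing.
It fails at once if the green can's cap is turned (the end of its wing moves more than 8 mm) (distance of green_cap_end from where it was at the start of the episode above 0.008 m).
It also fails if it takes over 29 s, if anything falls off the work surface, if the arm or the gripper's body presses on something with over 40 N, if the wrist force passes 120 N, or if a joint passes its speed limit or range.

## Working session

There is one attempt and no reset: what is moved stays moved. The work goes in short steps, Python scripts to look and compute and a tool call to move; the robot and the scene stay as the last step left them, time stands still between calls to the robot, and variables do not carry over. Pictures are saved under pics/ and viewed, at most 10 in all, crops included, and the job is handed in when it is done.

Besides the shell and the picture viewer there is one more tool, called as name(argument=value, ...) on one line, values as JSON. jog_arm: Moves the arm, as the interface text tells. Its arguments: {"type":"object","properties":{"moves":{"type":"array"},"newtons":{"type":"number"}},"required":["moves"]}

```bash
mkdir -p pics; cat > h.py <<'E'
import numpy as np, cv2
from scipy.spatial.transform import Rotation as R
from plant import get_state, capture, close_job, regions_of
def Tcam(c,s):
    if "world_from_camera" in c: return np.array(c["world_from_camera"])
    T=np.eye(4);T[:3,:3]=R.from_euler('xyz',s["eef_rot"],degrees=True).as_matrix();T[:3,3]=s["tcp_pos"]
    return T@np.array(c["hand_eye"])
def onplane(c,s,px,z):
    T=Tcam(c,s);K=np.array(c["mtx"]);k=c["k1"]
    q=cv2.undistortPoints(np.array(px,float).reshape(-1,1,2),K,np.array([k,0,0,0,0.]))[:,0]
    d=np.c_[q,np.ones(len(q))]@T[:3,:3].T
    return T[:3,3]+d*((z-T[2,3])/d[:,2])[:,None]
E
python3 - <<'E'
from h import *
s=get_state();print(s)
ims=[]
for n in ["scene","top"]:
    c=capture(n);ims.append(c["pixels"]);cv2.imwrite(f"pics/{n}0.png",c["pixels"])
    for t in ["red_cap_grip","green_cap_end"]:
        for r in regions_of(c,t):
            print(n,t,r["confidence"],r["pixel"],r["pixels"].sum(),onplane(c,s,[r["pixel"]],0.17))
E
```

```text
{'time_s': 0.0, 'joints': array([ 8.58914072e+01,  2.05934092e+01,  6.31666233e-01, -2.17558317e-02,
       -7.01360077e+01, -1.65061369e+01]), 'qd': array([ 0.04926887, -0.07498695,  0.09033145, -0.05774074,  0.08701065,
       -0.03821934]), 'joint_torque': array([ 1.95192308e-05, -5.82722104e+01,  2.93058532e+01,  6.99723333e+00,
        7.06657040e-03, -1.64618368e-04]), 'tcp_pos': array([0.23750516, 0.63128645, 0.22557926]), 'eef_rot': array([ 1.79900467e+02, -8.16704662e-03, -2.06221325e+01]), 'contact_force': array([-0.09563511, -0.4996922 ,  0.442247  ]), 'moment': array([-0.01771037,  0.00111221, -0.00239074]), 'gripper_force': 0.0, 'gripper_width': 0.08751992892466452}
scene red_cap_grip 0.68 [251.2, 194.9] 615 [[0.45036009 0.14984244 0.17      ]]
scene red_cap_grip 0.67 [290.3, 282.1] 443 [[ 0.32117713 -0.07502296  0.17      ]]
scene green_cap_end 0.71 [417.4, 260.1] 811 [[ 0.51854188 -0.22809206  0.17      ]]
top red_cap_grip 0.86 [218.2, 239.2] 965 [[0.46338161 0.16185349 0.17      ]]
top red_cap_grip 0.77 [329.6, 294.7] 485 [[ 0.35983992 -0.03506578  0.17      ]]
top green_cap_end 0.95 [430.3, 200.5] 953 [[ 0.52447456 -0.22071887  0.17      ]]
```

View pics/top0.png

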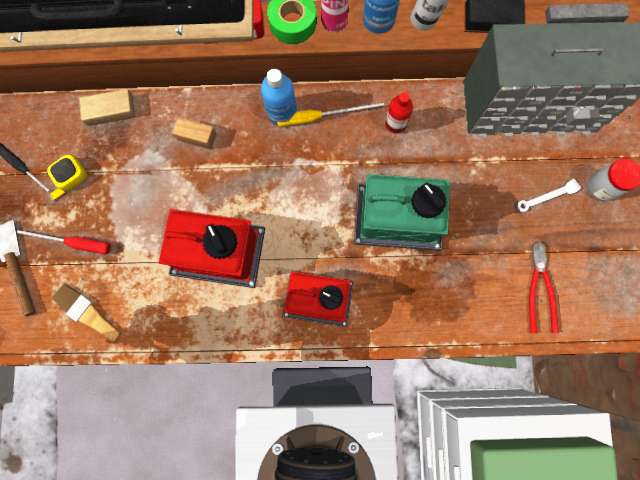

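View pics/scene0.png

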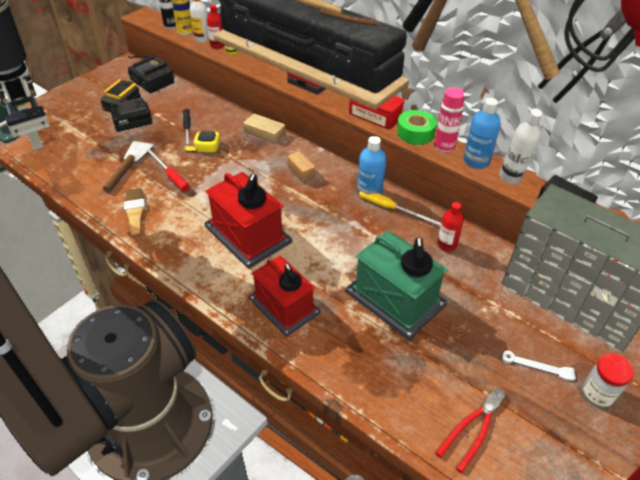

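```bash
python3 - <<'E'
from h import *
im=cv2.imread("pics/top0.png")
cv2.imwrite("pics/crop.png",cv2.resize(im[205:280,170:270],None,fx=7,fy=7,interpolation=cv2.INTER_CUBIC))
s=get_state();c=capture("top");d=capture("scene")
print(onplane(c,s,[[210,229],[223,249]],.194))
def P(c):
    T=np.linalg.inv(Tcam(c,s));return T[:3]
def und(c,p): return cv2.undistortPoints(np.array([[p]],float),np.array(c["mtx"]),np.array([c["k1"],0,0,0,0.]))[0].T
X=cv2.triangulatePoints(P(c),P(d),und(c,[218.2,239.2]),und(d,[251.2,194.9]));print((X[:3]/X[3]).T)
print(np.array(capture("wrist")["hand_eye"]).round(3))
T=R.from_euler('xyz',s["eef_rot"],degrees=True)
print(T.inv().apply(np.array([.455,.155,.29])-s["tcp_pos"]))
E
```

```text
[[0.47739341 0.1713112  0.194     ]
 [0.44133204 0.14792533 0.194     ]]
[[0.46680025 0.16693386 0.14905287]]
[[ 0.001 -0.969 -0.247  0.067]
 [ 1.     0.001  0.     0.   ]
 [-0.    -0.247  0.969 -0.158]
 [ 0.     0.     0.     1.   ]]
[ 0.37125931  0.36957121 -0.06352911]
```

View pics/crop.png

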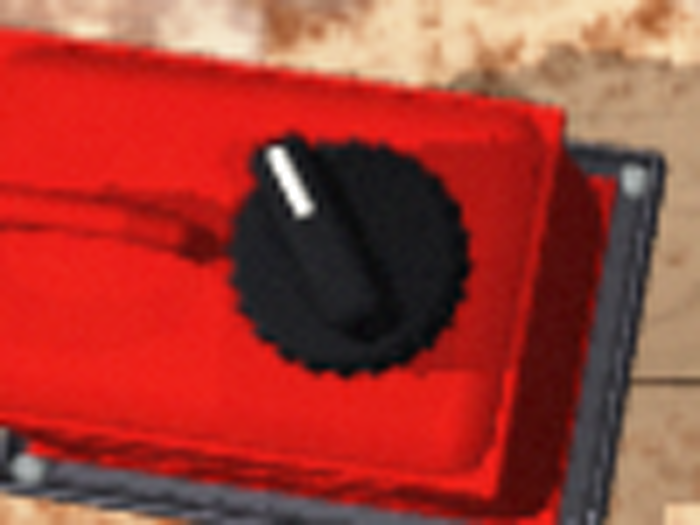

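jog_arm(moves=[[[0,0,-1.3],-9.9,8.76],[[0,0,-1.3],-9.9,8.76],[[0,0,-1.3],-9.9,8.76],[[0,0,-1.3],-9.9,8.76],[[0,0,-1.2],-9.9,8.76]])

```text
time_s: 1.08
tcp_pos: [0.2377, 0.6317, 0.2911]
eef_rot: [-180.0, -0.0, 29.2]
contact_force: [0.2, 0.7, 0.1]
gripper_width: 0.0876
gripper_force: 0.0
```

jog_arm(moves=[[[-0.3,4.3,0],0,8.76],[[-0.3,4.3,0],0,8.76],[[-0.3,4.3,0],0,8.76],[[-0.3,4.3,0],0,8.76],[[-0.3,4.3,0],0,8.76],[[-0.3,4.3,0],0,8.76],[[-0.3,4.3,0],0,8.76],[[-0.3,4.3,0],0,8.76],[[-0.3,4.3,0],0,8.76],[[-0.3,4.3,0],0,8.76],[[-0.3,4.3,0],0,8.76],[[-0.3,4.3,0],0,8.76]])

```text
time_s: 2.58
tcp_pos: [0.4558, 0.1612, 0.2909]
eef_rot: [-180.0, -0.0, 28.9]
contact_force: [0.6, 0.4, -1.5]
gripper_width: 0.0877
gripper_force: 0.0
```

```bash
cat > look.py <<'E'
from h import *
import sys
s=get_state();c=capture("wrist");cv2.imwrite(f"pics/{sys.argv[1]}.png",c["pixels"])
print(s["tcp_pos"],s["eef_rot"],s["joints"].round(1),s["qd"].round(1))
for r in regions_of(c,"red_cap_grip"):
    m=r["pixels"].astype(np.uint8);v,u=np.nonzero(m)
    print(r["confidence"],r["pixel"],(u.min(),u.max(),v.min(),v.max()),cv2.minAreaRect(np.c_[u,v].astype(np.int32)))
E
python3 look.py w1
```

```text
[0.45578458 0.16120832 0.29093993] [-1.79990683e+02 -4.83114456e-02  2.88951471e+01] [ 42.9  -0.1 -16.6   0.  -73.5  76. ] [-41.8   2.1   2.   -0.1   0.   41.5]
0.87 [326.0, 221.5] (np.int64(291), np.int64(362), np.int64(182), np.int64(259)) ((326.20819091796875, 216.6692657470703), (70.96994018554688, 70.1760025024414), 48.57633590698242)
```

View pics/w1.png

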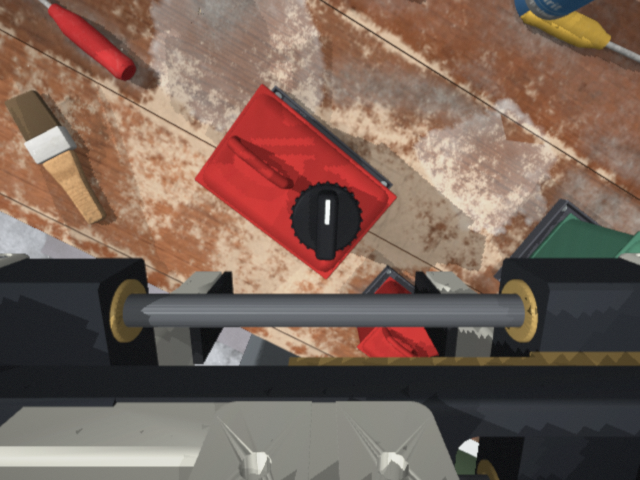

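```bash
cat > look2.py <<'E'
from h import *
import sys
s=get_state();c=capture("wrist");cv2.imwrite(f"pics/{sys.argv[1]}.png",c["pixels"])
print(s["tcp_pos"],s["eef_rot"],s["qd"].round(1))
Rt=R.from_euler('xyz',s["eef_rot"],degrees=True)
for r in regions_of(c,"red_cap_grip")[:2]:
    m=r["pixels"].astype(np.uint8);v,u=np.nonzero(m)
    hull=cv2.convexHull(np.c_[u,v].astype(np.int32))
    m2=np.zeros((480,640),np.uint8);cv2.fillConvexPoly(m2,hull,1)
    st=(c["pixels"].min(2)>130)&(m2>0);v2,u2=np.nonzero(st)
    W=lambda p,z:(Rt.inv().apply(onplane(c,s,p,z)-s["tcp_pos"])*1000).round(1)
    e=cv2.minEnclosingCircle(hull)
    print(r["confidence"],r["pixel"],e,"disc centre tool mm",W([e[0]],.159), "world",onplane(c,s,[e[0]],.159))
    if len(u2)>5:
        p=W(np.c_[u2,v2],.194)[:,:2];g=np.linalg.svd(p-p.mean(0))[2][0]
        print(len(u2),"stripe tool mm",p.mean(0),p.min(0),p.max(0),"angle in tool",np.degrees(np.arctan(g[1]/g[0])))
E
python3 look2.py w2; python3 - <<'E'
import cv2
im=cv2.imread("pics/w2.png")
cv2.imwrite("pics/w2c.png",cv2.resize(im[150:280,250:410],None,fx=4,fy=4,interpolation=cv2.INTER_CUBIC))
E
```

```text
[0.45620493 0.15974679 0.29079267] [ 1.79981588e+02 -9.91227047e-03  2.87065235e+01] [ 2.9  0.1  0.3 -0.6  0.4 -3.9]
0.84 [322.4, 218.3] ((324.0635681152344, 219.69931030273438), 39.74660873413086) disc centre tool mm [[  8.3   1.5 131.8]] world [[0.4642445 0.1623511 0.159    ]]
119 stripe tool mm [21.9512605   1.96638655] [12.8 -0.1] [30.7  3.6] angle in tool 2.4063784414154106
```

View pics/w2c.png

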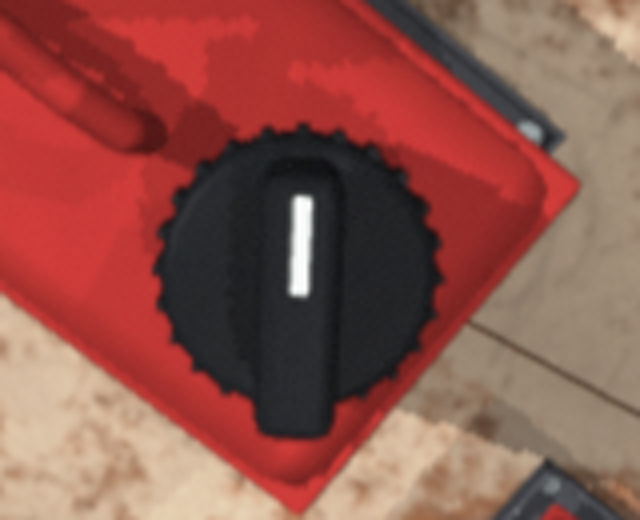

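jog_arm(moves=[[[1.1,0.2,1.0],2.4,8.76],[[0,0,2.0],0,8.76],[[0,0,2.0],0,8.76],[[0,0,2.0],0,8.76],[[0,0,2.0],0,8.76],[[0,0,2.0],0,8.76],[[0,0,1.4],0,8.76],[[0,0,0],0,8.76]])

```text
time_s: 3.78
tcp_pos: [0.4655, 0.1663, 0.1653]
eef_rot: [180.0, 0.1, 26.5]
contact_force: [-0.1, -0.1, 0.0]
gripper_width: 0.0874
gripper_force: 0.0
```

jog_arm(moves=[[[0,0,0],0,0],[[0,0,0],0,0],[[0,0,0],0,0],[[0,0,0],0,0],[[0,0,0],0,0],[[0,0,0],0,0],[[0,0,0],0,0],[[0,0,0],0,0]], newtons=40)

```text
time_s: 4.78
tcp_pos: [0.4664, 0.165, 0.1667]
eef_rot: [179.9, 0.0, 26.5]
contact_force: [6.2, -5.1, -2.2]
gripper_width: 0.0156
gripper_force: 39.9
```

jog_arm(moves=[[[0,0.1,0],3,0],[[0,0,0],6,0],[[0,0,0],6,0],[[0,0,0],6,0],[[0,0,0],6,0],[[0,0,0],0,0]])

```text
time_s: 5.52
tcp_pos: [0.4668, 0.1637, 0.1667]
eef_rot: [179.8, -0.0, -0.6]
contact_force: [4.4, -7.5, 1.0]
gripper_width: 0.0158
gripper_force: 39.9
```

```bash
python3 -c "
from h import *
s=get_state();print(s['eef_rot'],s['moment'],s['contact_force'],s['joints'])"
```

```text
[ 1.79849296e+02 -1.75937779e-02 -5.97053142e-01] [-2.80545631 -1.61620344 -0.04769766] [ 4.37103312 -7.49877398  0.95439848] [ 42.23684463   6.40313254 -26.57257172   0.14584928 -57.11393871
  47.08679144]
```

jog_arm(moves=[[[0,0.1,0],6,0],[[0,0,0],6,0],[[0,0,0],6,0],[[0,0,0],6,0],[[0,0,0],6,0],[[0,0,0],0,0]])

```text
time_s: 6.28
tcp_pos: [0.4666, 0.1623, 0.1667]
eef_rot: [179.8, -0.1, -30.6]
contact_force: [3.0, -9.2, 1.9]
gripper_width: 0.0159
gripper_force: 39.9
```

```bash
python3 -c "
from h import *
s=get_state();print(s['eef_rot'],s['moment'],s['contact_force'])"
```

```text
[ 1.79824945e+02 -8.78026766e-02 -3.05932016e+01] [-3.32254119e+00 -1.34308261e+00 -2.56971184e-04] [ 3.03792422 -9.17951151  1.9077704 ]
```

jog_arm(moves=[[[0,0,0],6,0],[[0,0,0],6,0],[[0,0,0],6,0],[[0,0,0],6,0],[[0,0,0],6,0],[[0,0,0],4,0],[[0,0,0],0,0]])

```text
time_s: 7.15
tcp_pos: [0.4654, 0.1611, 0.1666]
eef_rot: [179.7, -0.2, -64.6]
contact_force: [-1.1, -11.7, 6.3]
gripper_width: 0.0158
gripper_force: 40.0
```

```bash
python3 -c "
from h import *
s=get_state();print(s['eef_rot'],s['moment'],s['contact_force'])"
```

```text
[179.73771758  -0.21592104 -64.58679274] [-4.46629288  0.34371507 -0.03053811] [ -1.14779752 -11.67709438   6.32461048]
```

jog_arm(moves=[[[0,0,0],0,8.76],[[0,0,0],0,8.76],[[0,0,0],0,8.76],[[0,0,0],0,8.76],[[0,0,0],0,8.76],[[0,0,-2],0,8.76],[[0,0,-3],0,8.76],[[0,0,-3],0,8.76],[[0,0,-3],0,8.76],[[0,0,-1.5],0,8.76],[[0,0,0],0,8.76],[[0,0,0],0,8.76]])

```text
time_s: 8.65
tcp_pos: [0.4659, 0.164, 0.2902]
eef_rot: [179.9, 0.0, -64.5]
contact_force: [-0.5, 0.3, -0.7]
gripper_width: 0.0876
gripper_force: 0.0
```

```bash
python3 look2.py w3
```

```text
[0.46587671 0.16400818 0.29022184] [ 1.79891762e+02  2.49161623e-04 -6.45212653e+01] [-0.   0.4 -0.1  0.  -0.2 -0.1]
0.77 [325.1, 229.3] ((325.0645446777344, 230.1861114501953), 40.008026123046875) disc centre tool mm [[1.000e-01 1.400e+00 1.312e+02]] world [[0.46441734 0.16322297 0.159     ]]
129 stripe tool mm [13.86511628  2.26511628] [4.5 0.4] [22.6  4.1] angle in tool 3.0623294874883067
0.56 [531.1, 64.0] ((535.3551025390625, 62.26325225830078), 39.27577209472656) disc centre tool mm [[130.6 160.4 131.5]] world [[ 0.37706926 -0.02298627  0.159     ]]
70 stripe tool mm [120.50428571 143.90571429] [116.9 139.4] [124.3 148.6] angle in tool 51.59596791069124
```

View pics/w3.png

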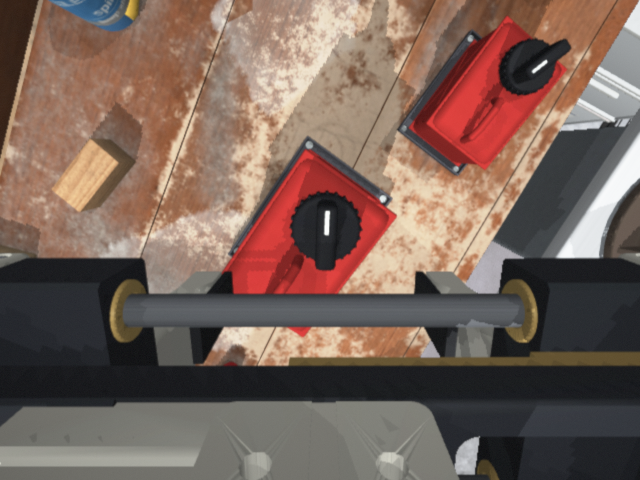

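The image shows the red cap's wing (stripe at about 326,222) turned from about +26° to about -67°. That is roughly 93° clockwise, well past the 57° that could be needed at most, and the gripper is clear.

```bash
python3 -c "
from h import *
print(close_job())"
```

```text
the job is handed in; nothing more can be done
None
```

I turned the red can's cap about 93° clockwise, past the 57° it could need at most to reach home and slip the first tooth. I then let go, never went near the green cap, and handed the job in at about 9 s; no verdict came back.

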